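Set the breakfast tray

TASK

Set the blue breakfast tray: stand the brass sugar pot on the tray midway between the red saucer and the white plate, in line with their centres, and put its lid on it; stand the juice bottle on the tray straight behind the pot (the side away from the tray's yellow stripe), leaving a gap of about 30 mm between the two; and stand the red cup in the middle of the red saucer. Knock nothing over, and leave the white cup and the pepper mill where they are.

Things in the scene. Friction and masses are not known exactly. Their poses are not given: they have to be found in the camera images.
- tray: Fixed blue tray, 250 mm deep (x) by 360 wide (y), rim 16 mm high, inner floor 5 mm up; on the robot's left or right, turned up to 13 degrees. Origin: centre of its underside. Yellow stripe along its front (-x); +x is its back, +y its left. Saucer and plate are fixed 40 mm in front of its centre, 105 mm left and right, either way round. A bud vase (95 mm high) is fixed at x +90, y +145.
- saucer: Red saucer, 116 mm across, fixed on the tray, rim 14 mm above the tray's floor; flat round well 72 mm across in the middle, where the cup stands. Origin: centre of its underside, on the tray's floor; the well's surface is 6 mm above it.
- plate: White bread plate, 128 mm across, fixed on the tray, rim 14 mm above the tray's floor. Origin: centre of its underside, on the tray's floor. It stays empty.
- pot_center (a point): Loose brass sugar pot, a plain open cylinder, 58 mm outer diameter, 50 mm high, wall 3 mm, mouth 52 mm across. The point lies on its axis half-way up; z is up. Like all the loose things it starts upright on a white chopping board 12 mm thick, where they stand in any order in two rows, about 110 mm or more from centre to centre.
- lid_center (a point): Lid of the pot: a tapered boss below (6 mm high, 28 to 38 across) that enters the mouth, a brass disc 62 across and 5 thick, and a black knob 18 across and 26 high to hold it by; 37 mm high in all, lying boss down. The point is on its axis half-way up: 7.5 mm above the disc's top, 18.5 below the knob's top; seated, it is 37.5 mm above the pot's point.
- juice_center (a point): Loose small green glass juice bottle with a bright green cap, 50 mm in diameter up to 68 mm, then narrowing to the 33 mm wide cap; 100 mm high. The point lies on its axis half-way up (50 mm over its underside); z is up.
- red_cup_center (a point): Loose red coffee cup without handle, open at the top, 60 mm outer diameter over its upper 40 mm, narrowing to 44 mm at the foot, 60 mm high. The point lies on its axis half-way up (30 mm over its underside); z is up.
- white_cup_center (a point): Bystander, leave alone: loose white coffee cup without handle, open at the top, 60 mm outer diameter over its upper 40 mm, narrowing to 44 mm at the foot, 60 mm high. The point lies on its axis half-way up (30 mm over its underside); z is up.
- mill_center (a point): Bystander, leave alone: loose dark wood pepper mill with a steel ball on top, 50 mm in diameter at the foot, waisted, 100 mm high. The point lies on its axis half-way up (50 mm over its underside).

How it is judged:
By the outcome, as a careful person would: the job done as asked, in the order asked, and still so for the second after the job is handed in, with the robot touching nothing.
It also fails if it takes over 141 s, if anything falls off the work surface, if the arm or the gripper's body presses on something with over 40 N, if the wrist force passes 120 N, or if a joint passes its speed limit or range.

ROBOT

A 7-joint arm with a two-finger parallel gripper is mounted at the origin on the work surface. World frame = base frame: x ahead of the robot, y to its left, z up, the work surface at z = 0. Lengths are in m, angles in rad, forces in N, time in s.
With the tool pointing down it reaches from about 0.425 to 0.875 m from the base axis. Payload 4.7 kg.
Tool frame: the origin (TCP) lies midway between the tips of the shut fingers; the grasp point (between the pads) lies 19 mm behind it (ctrl.grip_depth is the distance from the TCP to the grasp point, in m); z points along the fingers, y is the direction in which the jaws open and shut (so a half turn about z gives the same grasp; the last joint's range is limited). The gripper opens to 87 mm and grips with 3 to 60 N. Pads are 19 mm wide; open, the fingers measure 117 mm over their backs; the gripper's body (75 mm by 190 mm) begins 51 mm behind the grasp point.
Start: joints at [-1.12, 0.321, -0.07, 1.45, 0.023, 1.371, -0.057], TCP at [0.275, 0.589, 0.223] pointing down, gripper open.
Joint ranges: [-2.86, 2.86], [-0.3, 2.09], [-1.38, 1.24], [0.06, 2.45], [-1.56, 4.7], [0.09, 2.05], [-2.69, 2.69]. Speed limits (rad/s): [2.57, 2.57, 3.14, 3.14, 3.14, 3.14, 3.14].

INTERFACE

Orientations are given as a rotation vector (axis times angle).
In Python, from bench import ctrl gives the robot as it stands. The module is installed in compiled form; this text tells all that it offers.
- The arm moves only by the shell command python3 -m inch 'ROWS' [FORCE]. ROWS is JSON, a list of rows, each a list of 5 numbers: the opening, from -1 (shut) to 1 (fully open), so that 0 is half open, then the shift along the tool's x, y, z in mm, then the turn about the tool's z in rad. In form: [[fingers, tx, ty, tz, twist], ...]. A call has 1 to 5 rows; each row shifts and turns the pose as measured when the row begins, along the tool's axes as they then stand; what a row does not reach is not made up. A row lasts 1/8 s, in which the tool goes at most 62.5 mm and 10.7 degrees, less where a joint would pass 70% of its speed; a pose out of reach is approached as far as the arm can. A call is refused whole if a number of a shift passes 62.5 or a number of a turn 0.188, either way. A call with a gripper value outside its range is refused whole. The fingers move at their own pace and stop on an object; FORCE is the grip in N (left out, the last holds). Time passes only in rows, so rows that do not move let the fingers close. It gives the time, the measured TCP pose, the force and the opening at its end, in the units of the state.
- ctrl.get_state(): the state, without advancing time (a new reading comes with each control period).
- ctrl.get_image(name): name is "scene" or "side" or "wrist"; returns a dict with "color" (480x640x3 uint8, red, green, blue), "range_z" (480x640 float32, m along the optical axis (not along the pixel's ray), 0 where there is no reading), "K" (3x3 intrinsics, pixels), "distortion" ([k1, k2, p1, p2, k3] as OpenCV has them; the pictures are not rectified), "R" (3x3) and "t" (3): a world point X has camera coordinates R X + t. Camera axes: x right, y down, z forward; pixel columns grow to the right and rows downward; lengths in m; the calibration is good to about 2 mm. A picture is of the moment at which its call begins.
- ctrl.close_job(): hands the job in, once; it reports no verdict.
The state is a dict: "time": time; "joint_positions": joint angles; "qd": joint speeds; "joint_torque": joint torques, N m; "position": TCP position; "tool_rot": TCP orientation; "ft_force": force on the tool from outside, world axes, zero at the start; "torque": the same for the moment, N m; "grip_width": opening from 0.0 (shut) to 1.0 (fully open).
Only numpy, scipy, OpenCV 4.12 (cv2) and the standard library are available. Lean on these libraries where they do the work, as an engineer would, in place of code of your own. Each camera call takes 0.05 s, during which the arm holds its last target. There are 200 camera calls.

## Working session

There is one attempt and no reset: what is moved stays moved. The work goes in short steps, Python scripts to look and compute and a shell command to move; the robot and the scene stay as the last step left them, time stands still between calls to the robot, and variables do not carry over. Pictures are saved under pics/ and viewed, about 12 in all and at most 16, crops included, and the job is handed in when it is done.

```bash
mkdir -p pics; ls; python3 - <<'E'
from bench import ctrl
import cv2,numpy as np
s=ctrl.get_state();print({k:np.round(v,3).tolist() for k,v in s.items()},ctrl.grip_depth)
ims=[ctrl.get_image(n) for n in("scene","side")]
for n,i in zip(("scene","side"),ims):
    np.savez(f"pics/{n}0.npz",**i); print(n,i["K"].round(1).tolist(),np.array(i["distortion"]).round(3),i["R"].round(3).tolist(),i["t"].round(3))
    cv2.imwrite(f"pics/{n}0.png",i["color"][...,::-1])
E
```

```text
pics
{'time': 0.0, 'joint_positions': [-1.12, 0.322, -0.07, 1.452, 0.023, 1.371, -0.057], 'qd': [0.0, 0.001, 0.001, 0.001, -0.001, 0.002, -0.0], 'joint_torque': [-0.0, -49.128, -0.404, -31.253, -0.064, 0.043, 0.0], 'position': [0.275, 0.588, 0.221], 'tool_rot': [-0.681, -3.067, 0.003], 'ft_force': [-0.574, -0.096, 0.068], 'torque': [-0.031, 0.067, -0.039], 'grip_width': 1.004} 0.0187
scene [[489.2, 0.0, 323.7], [0.0, 489.2, 240.0], [0.0, 0.0, 1.0]] [-0.032  0.     0.     0.     0.   ] [[0.05, 0.999, 0.011], [0.537, -0.018, -0.844], [-0.842, 0.048, -0.537]] [-0.033 -0.211  1.571]
side [[539.6, 0.0, 317.5], [0.0, 539.6, 241.1], [0.0, 0.0, 1.0]] [-0.043  0.     0.     0.     0.   ] [[-0.995, -0.1, -0.006], [-0.06, 0.643, -0.763], [0.08, -0.759, -0.646]] [0.522 0.086 1.031]
```

View pics/scene0.png

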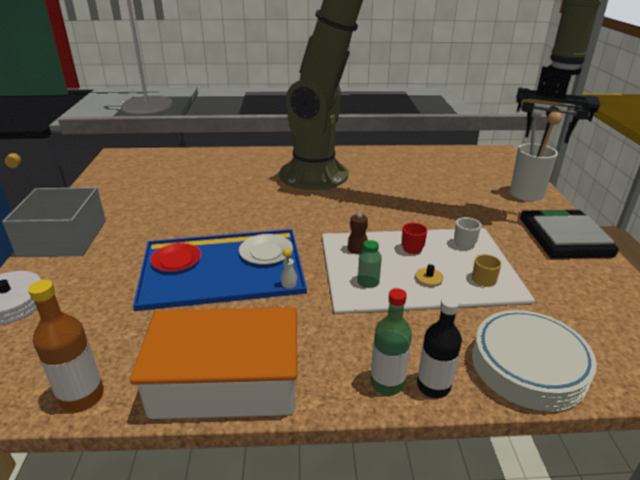

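View pics/side0.png

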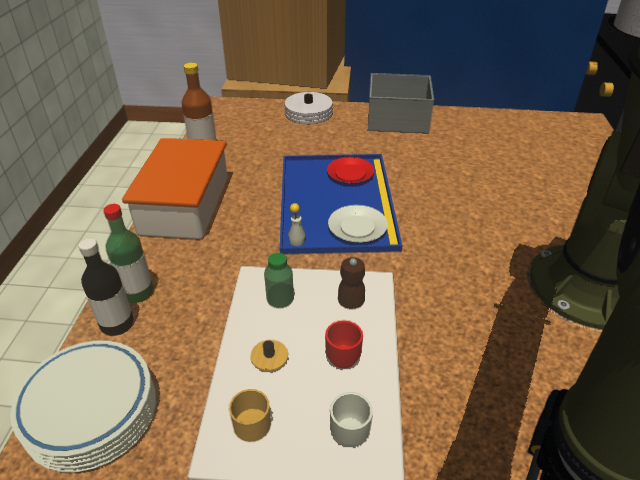

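The pictures show the tray on the robot's right, with the saucer at scene (176,257) and the plate at (265,249). On the board are the mill (358,233), red cup (414,238), white cup (466,233), juice bottle (370,265), lid (430,275) and pot (487,270).

```bash
cat > h.py <<'E'
import numpy as np,cv2
def cloud(i):
    z=i["range_z"];v,u=np.mgrid[:480,:640]
    p=cv2.undistortPoints(np.c_[u.ravel(),v.ravel()].astype(float)[:,None],i["K"],i["distortion"])[:,0]
    P=np.c_[p,np.ones(len(p))]*z.reshape(-1,1)
    return ((P-i["t"])@i["R"]).reshape(480,640,3)
def plane(i,uv,h):
    p=cv2.undistortPoints(np.array(uv,float).reshape(-1,1,2),i["K"],i["distortion"])[:,0]
    d=np.c_[p,np.ones(len(p))]@i["R"]; c=-i["R"].T@i["t"]
    return (c+d*((h-c[2])/d[:,2])[:,None])
def proj(i,X):
    return cv2.projectPoints(np.array(X,float).reshape(-1,3),cv2.Rodrigues(i["R"])[0],i["t"],i["K"],i["distortion"])[0][:,0]
def circ(P):
    A=np.c_[2*P[:,:2],np.ones(len(P))];s=np.linalg.lstsq(A,(P[:,:2]**2).sum(1),rcond=None)[0]
    return s[0],s[1],np.sqrt(s[2]+s[0]**2+s[1]**2)
def hsvmask(i,lo,hi):
    return cv2.inRange(cv2.cvtColor(i["color"],cv2.COLOR_RGB2HSV),np.array(lo),np.array(hi))
E
python3 - <<'E'
from h import *
S={"scene":{"pot":(487,264),"lid":(430,275),"juice":(371,247),"red":(414,229),"white":(467,224),"mill":(358,220)},
"side":{"pot":(250,402),"lid":(268,352),"juice":(278,262),"red":(344,332),"white":(351,408),"mill":(352,265)}}
top={"pot":.062,"lid":.023,"juice":.112,"red":.072,"white":.072,"mill":.112}
for n in S:
    i=dict(np.load(f"pics/{n}0.npz"));C=cloud(i)
    print(n,"board z",C[300,400] if n=="scene" else C[450,300])
    for o,(u,v) in S[n].items():
        a=plane(i,[(u,v)],top[o])[0]
        P=C.reshape(-1,3);m=(np.hypot(*(P[:,:2]-a[:2]).T)<.05)&(P[:,2]>.02)
        Q=P[m];t=Q[Q[:,2]>Q[:,2].max()-.006] if o!="lid" else Q[Q[:,2]<.03]
        print(o,"click",a.round(3),"n",m.sum(),"top z",Q[:,2].max().round(3),"box",t[:,:2].min(0).round(3),t[:,:2].max(0).round(3),"mid",((t[:,:2].min(0)+t[:,:2].max(0))/2).round(3))
    # tray via colour
    m=hsvmask(i,(105,150,60),(125,255,255)); nn,l,st,ce=cv2.connectedComponentsWithStats(m)
    P=C.reshape(-1,3)
    for nm,lo,hi in(("blue",(105,180,60),(125,255,255)),("yellow",(22,150,120),(32,255,255)),("red",(0,200,100),(5,255,255))):
        m=hsvmask(i,lo,hi).ravel()>0; m&=(P[:,1]<-.02)&(P[:,1]>-.6)&(P[:,0]>.35)&(P[:,0]<.9)&(P[:,2]<.04)
        if m.sum()>5: r=cv2.minAreaRect((P[m,:2]*1000).astype(np.float32));print(nm,m.sum(),np.round(r[0]),np.round(r[1]),round(r[2],1))
E
```

```text
scene board z [0.87329621 0.1021796  0.19569083]
pot click [0.599 0.355 0.062] n 713 top z 0.065 box [0.559 0.333] [0.617 0.388] mid [0.588 0.36 ]
lid click [0.582 0.239 0.023] n 421 top z 0.053 box [0.55  0.206] [0.615 0.267] mid [0.583 0.237]
juice click [0.6   0.1   0.112] n 908 top z 0.114 box [0.569 0.085] [0.604 0.116] mid [0.587 0.1  ]
red click [0.466 0.222 0.072] n 657 top z 0.074 box [0.434 0.194] [0.493 0.253] mid [0.463 0.224]
white click [0.447 0.355 0.072] n 654 top z 0.073 box [0.413 0.329] [0.474 0.389] mid [0.444 0.359]
mill click [0.489 0.085 0.112] n 617 top z 0.113 box [0.453 0.084] [0.464 0.095] mid [0.458 0.09 ]
blue 6663 [ 510. -228.] [254. 356.] 7.4
yellow 257 [ 396. -243.] [ 24. 336.] 6.8
red 868 [ 479. -339.] [107. 108.] 21.6
side board z [0.51015351 0.39388877 0.0140252 ]
pot click [0.586 0.354 0.062] n 1386 top z 0.066 box [0.558 0.331] [0.616 0.39 ] mid [0.587 0.361]
lid click [0.583 0.233 0.023] n 946 top z 0.054 box [0.55  0.206] [0.612 0.269] mid [0.581 0.238]
juice click [0.581 0.11  0.112] n 1277 top z 0.117 box [0.568 0.087] [0.6  0.12] mid [0.584 0.103]
red click [0.46  0.219 0.072] n 1448 top z 0.077 box [0.431 0.196] [0.49  0.255] mid [0.46  0.226]
white click [0.442 0.356 0.072] n 1771 top z 0.076 box [0.412 0.329] [0.471 0.39 ] mid [0.441 0.36 ]
mill click [0.455 0.105 0.112] n 1134 top z 0.114 box [0.449 0.089] [0.46 0.1 ] mid [0.454 0.095]
blue 2768 [ 532. -214.] [230. 363.] 21.4
yellow 559 [ 395. -245.] [ 17. 329.] 7.4
red 827 [ 480. -344.] [112.  99.] 10.5
```

```bash
cat > go.py <<'E'
# usage: go.py x y z phi_deg(jaw azimuth) -> shift in tool axes (mm), turn (rad)
import sys,numpy as np
from scipy.spatial.transform import Rotation as Ro
from bench import ctrl
s=ctrl.get_state();p=np.array(s["position"]);R=Ro.from_rotvec(s["tool_rot"]).as_matrix()
phi=np.degrees(np.arctan2(R[1,1],R[0,1]))
print("t",round(s["time"],2),"p",(p*1e3).round(1),"phi",phi.round(1),"tilt",np.degrees(np.arccos(-R[2,2])).round(2),"F",np.round(s["ft_force"],1),"grip mm",round(s["grip_width"]*87,1),"j7",round(s["joint_positions"][6],2))
if len(sys.argv)>3:
    g=np.array(sys.argv[1:4],float)/1e3
    print("shift",(R.T@(g-p)*1e3).round(1))
    if len(sys.argv)>4: print("turn",np.radians(phi-float(sys.argv[4])).round(3))
E
python3 -m inch '[[1,0,0,0,0.187],[1,0,0,0,0.187],[1,0,0,0,0.187],[1,0,0,0,0.187],[1,0,0,0,0.187]]'
python3 go.py 587.5 360 180 7.4
```

```text
time: 0.72
position: [0.2741, 0.5868, 0.218]
tool_rot: [1.998, 2.421, -0.012]
ft_force: [0.8, -0.2, 0.7]
grip_width: 1.0
t 0.72 p [274.1 586.8 218. ] phi 10.9 tilt 0.45 F [ 0.8 -0.2  0.7] grip mm 87.0 j7 -0.97
shift [-281.9  264.8   38.6]
turn 0.062
```

```bash

python3 -m inch '[[1,-56,53,6,0.015],[1,-56,53,6,0.015],[1,-56,53,6,0.015],[1,-56,53,6,0.015],[1,-40,35,0,0]]' >/dev/null
python3 -m inch '[[1,0,0,0,0]]' >/dev/null
python3 go.py 587.5 360 180 7.4
python3 - <<'E'
from bench import ctrl
import cv2,numpy as np
i=ctrl.get_image("wrist");np.savez("pics/w1.npz",**i);cv2.imwrite("pics/w1.png",i["color"][...,::-1])
E
```

```text
t 1.48 p [521.6 393.5 194.1] phi 7.5 tilt 0.77 F [-0.5  0.7  0.2] grip mm 87.2 j7 -0.51
shift [-41.7  61.1  14. ]
turn 0.002
```

View pics/w1.png

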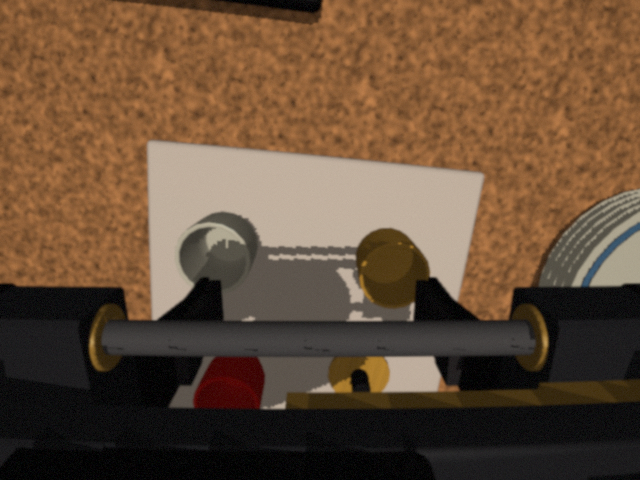

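The wrist view shows the pot at (392,268), the white cup at (215,258), the red cup at (230,385) and the lid at (358,373). The gripper bar hides the lower part. I'll fit the pot's rim from this view's range data.

```bash
python3 - <<'E'
from h import *
i=dict(np.load("pics/w1.npz"));C=cloud(i).reshape(-1,3)
for o,a,lo,hi in(("pot",(.5875,.36),.056,.07),("white",(.4425,.36),.066,.08)):
    P=C[(np.hypot(*(C[:,:2]-a).T)<.045)&(C[:,2]>lo)&(C[:,2]<hi)]
    print(o,len(P),P[:,2].max(),P[:,:2].min(0),P[:,:2].max(0),(P[:,:2].min(0)+P[:,:2].max(0))/2,circ(P))
E
python3 -m inch '[[1,-24,32,14,0],[1,-20,30,20,0],[1,0,0,0,0]]' >/dev/null
python3 go.py 587.5 360 45 7.4
```

```text
pot 951 0.06400862595660739 [0.55832717 0.33092362] [0.6149209  0.38878626] [0.58662404 0.35985494] (np.float64(0.5865034831090921), np.float64(0.36032063212459453), np.float64(0.02705281828881998))
white 1260 0.07442245249231513 [0.41301994 0.33071037] [0.47225361 0.38799974] [0.44263678 0.35935506] (np.float64(0.4429685035238041), np.float64(0.3589751072066859), np.float64(0.027620509296235312))
t 1.9 p [582.5 366.7 157.7] phi 8.3 tilt 0.83 F [-0.3  0.2  0.4] grip mm 87.0 j7 -0.38
shift [ -6.8   5.5 112.7]
turn 0.016
```

```bash

python3 -m inch '[[1,-4,3,20,0.01],[1,-2,2,30,0],[1,0,0,30,0],[1,0,0,20,0],[1,0,0,0,0]]' >/dev/null
python3 go.py 587 360 23 7.4
```

```text
t 2.52 p [579.2 369.7  52.5] phi 8.4 tilt 1.0 F [-0.2 -0.3  0.1] grip mm 87.2 j7 -0.37
shift [-10.7   6.8  29.4]
turn 0.017
```

```bash

python3 -m inch '[[1,-10,7,0,0.02],[1,0,0,0,0],[1,0,0,0,0]]' >/dev/null
python3 go.py 587 360 23 7.4
python3 -m inch '[[1,-3,2,12,0],[1,0,0,0,0],[1,-2,2,12,0],[1,0,0,0,0]]' >/dev/null
python3 go.py 587 360 23 7.4
```

```text
t 2.9 p [589.8 361.6  55.7] phi 7.1 tilt 0.74 F [-0.4 -0.4  0.6] grip mm 86.8 j7 -0.37
shift [-1.3 -2.6 32.7]
turn -0.004
t 3.4 p [594.6 356.6  30.3] phi 7.1 tilt 0.72 F [-0.3 -0.7 -0.1] grip mm 87.4 j7 -0.36
shift [ 4.3 -7.1  7.4]
turn -0.005
```

```bash

python3 -m inch '[[1,4.3,-7,7,0],[1,0,0,0,0],[1,0,0,0,0]]' >/dev/null
python3 go.py 587 360 23 7.4
python3 -m inch '[[-1,0,0,0,0],[-1,0,0,0,0],[-1,0,0,0,0],[-1,0,0,0,0],[-1,0,0,0,0]]' 20 >/dev/null
python3 go.py 587 360 23 7.4
```

```text
t 3.77 p [586.1 360.9  22.8] phi 7.2 tilt 0.74 F [-0.1 -0.4 -0.2] grip mm 86.8 j7 -0.37
shift [-1.   0.8 -0.2]
turn -0.004
t 4.4 p [586.7 361.1  23.6] phi 7.2 tilt 0.68 F [-0.   0.2 -0.6] grip mm 57.3 j7 -0.37
shift [-1.1  0.2  0.6]
turn -0.004
```

```bash

python3 -m inch '[[-1,0,0,-40,0],[-1,0,0,-50,0],[-1,0,0,-50,0],[-1,0,0,-30,0],[-1,0,0,0,0]]' >/dev/null
python3 go.py 470 -330 220 7.4
```

```text
t 5.03 p [587.2 359.5 194.7] phi 7.1 tilt 0.98 F [ 0.7  0.2 -3. ] grip mm 57.3 j7 -0.39
shift [-669.6 -202.3  -21.9]
turn -0.005
```

```bash

for k in 1 2; do python3 -m inch '[[-1,-58,-17,-3,0],[-1,-58,-17,-3,0],[-1,-58,-17,-3,0],[-1,-58,-17,-3,0],[-1,-58,-17,-3,0]]' >/dev/null; done
python3 -m inch '[[-1,-30,-8,0,0],[-1,0,0,0,0],[-1,0,0,0,0]]' >/dev/null
python3 go.py 470 -330 200 7.4
python3 - <<'E'
from bench import ctrl
import cv2,numpy as np
i=ctrl.get_image("wrist");np.savez("pics/w2.npz",**i);cv2.imwrite("pics/w2.png",i["color"][...,::-1])
E
```

```text
t 6.65 p [ 471.5 -283.9  202.8] phi 7.3 tilt 3.03 F [ 0.5  0.9 -1.4] grip mm 57.2 j7 0.69
shift [-45.5  -7.2   3.2]
turn -0.001
```

View pics/w2.png

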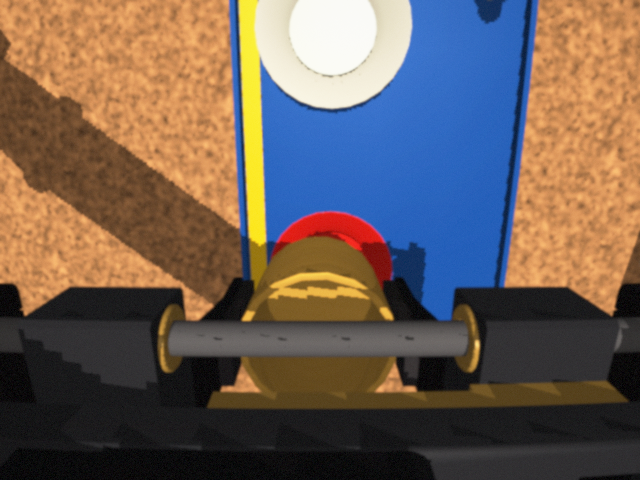

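The wrist view shows the plate at (333,25), cut off at the top edge, the yellow stripe on the left, and the saucer partly hidden by the held pot. The tool tilt has grown to 3°. Next I'll fit the dishes in all views and look at the tilt.

```bash
python3 - <<'E'
from h import *
from scipy.spatial.transform import Rotation as Ro
from bench import ctrl
R=Ro.from_rotvec(ctrl.get_state()["tool_rot"]).as_matrix();print("toolz",R[:,2].round(4),"in-plane tool x.z,y.z",R[2,:2].round(4))
for n in("scene0","side0","w2"):
    i=dict(np.load(f"pics/{n}.npz"));C=cloud(i);h=cv2.cvtColor(i["color"],cv2.COLOR_RGB2HSV)
    for o,a,lo,hi,r in(("saucer",(.482,-.339),(0,180,90),(6,255,255),.058),("plate",(.457,-.129),(0,0,120),(179,90,255),.064)):
        g=(np.hypot(C[...,0]-a[0],C[...,1]-a[1])<.085)&(C[...,2]<.04)&(C[...,2]>-.01)
        m=(hsvmask(i,lo,hi)>0)&g
        if o=="saucer" : m|=(hsvmask(i,(174,180,90),(179,255,255))>0)&g
        m=m.astype(np.uint8)
        cs=cv2.findContours(m,cv2.RETR_EXTERNAL,cv2.CHAIN_APPROX_NONE)[0]
        if not cs: continue
        c=max(cs,key=cv2.contourArea)[:,0]
        c=c[(c[:,1]>1)] 
        P=plane(i,c,.019)[:,:2]*1000
        if n=="w2" and o=="saucer": P=P[c[:,1]<232]
        print(n,o,len(P),np.round(circ(P),1))
    y=(hsvmask(i,(22,150,120),(32,255,255))>0)&(C[...,2]<.03)&(C[...,0]>.36)&(C[...,0]<.45)&(C[...,1]<-.03)&(C[...,1]>-.45)
    P=(plane(i,np.argwhere(y)[:,::-1],.005)[:,:2]*1000).astype(np.float32)
    vx,vy,x0,y0=cv2.fitLine(P,cv2.DIST_HUBER,0,.01,.01).ravel();print(n,"stripe dir from y",np.degrees(np.arctan(-vx/vy)).round(2),x0,y0)
E
```

```text
toolz [-0.0528 -0.0057 -0.9986] in-plane tool x.z,y.z [ 0.0011 -0.053 ]
scene0 saucer 111 [ 483.3 -337.5   53.9]
scene0 plate 134 [ 454.3 -131.4   61.1]
scene0 stripe dir from y 7.35 396.37677 -259.52603
side0 saucer 104 [ 479.2 -338.6   55.2]
side0 plate 141 [ 452.5 -130.9   62.7]
side0 stripe dir from y 7.42 393.22458 -232.35298
w2 saucer 90 [ 480.2 -338.3   56.1]
w2 plate 313 [ 452.6 -131.1   63.9]
w2 stripe dir from y 7.52 393.69583 -229.49886
```

```bash

python3 -m inch '[[-1,25,0,0,0]]' >/dev/null; python3 go.py
python3 -m inch '[[-1,20,0,30,0]]' >/dev/null; python3 go.py
python3 -m inch '[[-1,0,0,30,0]]' >/dev/null; python3 go.py
python3 -m inch '[[-1,0,0,0,0]]' >/dev/null; python3 go.py
python3 -m inch '[[-1,0,0,0,0]]' >/dev/null; python3 go.py 466.5 -234.5 100 7.4
```

```text
t 6.83 p [ 468.  -259.1  202.3] phi 7.3 tilt 3.1 F [ 0.3  0.9 -1.9] grip mm 57.5 j7 0.63
t 6.95 p [ 465.9 -237.5  173.3] phi 7.5 tilt 2.87 F [ 0.7 -0.  -2.7] grip mm 57.4 j7 0.59
t 7.08 p [ 465.2 -233.7  142.3] phi 7.8 tilt 2.81 F [ 0.8 -0.  -1.7] grip mm 57.2 j7 0.61
t 7.2 p [ 463.9 -231.2  140.2] phi 8.0 tilt 3.06 F [ 0.5  1.  -1.1] grip mm 57.5 j7 0.61
t 7.33 p [ 464.8 -230.5  141. ] phi 8.1 tilt 3.0 F [ 0.3 -1.  -0.8] grip mm 57.5 j7 0.61
shift [-4.3  3.3 40.9]
turn 0.011
```

```bash

python3 -m inch '[[-1,0,60,0,0]]' >/dev/null; python3 go.py
python3 -m inch '[[-1,0,0,0,0]]' >/dev/null; python3 go.py
python3 -m inch '[[-1,0,-20,0,0],[-1,0,-20,0,0],[-1,0,-20,0,0]]' >/dev/null; python3 go.py
python3 -m inch '[[-1,0,0,0,0]]' >/dev/null; python3 go.py 466.5 -234.5 100 7.4
```

```text
t 7.45 p [ 521.6 -224.1  139.4] phi 7.8 tilt 2.99 F [ 1.  -1.7 -0.9] grip mm 57.1 j7 0.61
t 7.58 p [ 526.3 -221.1  138.8] phi 8.1 tilt 2.95 F [-0.4 -1.  -1.3] grip mm 57.5 j7 0.61
t 7.95 p [ 463.4 -231.6  144.1] phi 8.1 tilt 2.89 F [-0.2  0.1 -0.4] grip mm 57.3 j7 0.61
t 8.07 p [ 461.  -232.7  145.2] phi 7.9 tilt 2.79 F [-0.  -0.6 -1.7] grip mm 57.2 j7 0.61
shift [-2.7  7.4 44.9]
turn 0.009
```

```bash

python3 -m inch '[[-1,-2,6,25,0.01],[-1,0,0,25,0],[-1,0,0,25,0],[-1,0,0,20,0],[-1,0,0,0,0]]' >/dev/null; 
python3 -m inch '[[-1,0,0,0,0]]' >/dev/null; python3 go.py 467 -233.5 20 7.4
```

```text
t 8.82 p [ 465.2 -235.    53.4] phi 7.2 tilt 2.01 F [ 0.1 -0.2 -1.2] grip mm 57.2 j7 0.67
shift [ 1.2  3.1 33.3]
turn -0.003
```

```bash

python3 -m inch '[[-1,1,3,14,0],[-1,0,0,0,0],[-1,0,0,12,0],[-1,0,0,0,0],[-1,0,0,0,0]]' >/dev/null; python3 go.py 467 -233.5 18 7.4
```

```text
t 9.45 p [ 468.9 -233.9   27.3] phi 7.2 tilt 1.82 F [ 0.7 -0.8 -1.6] grip mm 57.1 j7 0.69
shift [ 0.6 -1.5  9.4]
turn -0.003
```

```bash

python3 -m inch '[[-1,0,-1.5,7,0],[-1,0,0,0,0],[-1,0,0,3,0],[-1,0,0,0,0]]' >/dev/null; python3 go.py 467 -233.5 17 7.4
python3 -m inch '[[-1,0,0,3,0],[-1,0,0,0,0]]' >/dev/null; python3 go.py 467 -233.5 17 7.4
```

```text
t 9.95 p [ 467.4 -234.4   17.2] phi 7.2 tilt 1.76 F [-0.5 -0.1 -0.9] grip mm 57.3 j7 0.7
shift [ 0.9 -0.3  0.2]
turn -0.003
t 10.2 p [ 467.4 -234.8   16.6] phi 7.2 tilt 1.76 F [ 0.2  0.5 -1.9] grip mm 57.0 j7 0.7
shift [ 1.3 -0.2 -0.4]
turn -0.003
```

```bash

python3 -m inch '[[-1,1,0,3,0],[-1,0,0,0,0]]' >/dev/null; python3 go.py 467 -233.5 17 7.4
python3 -m inch '[[-1,0,0,3,0],[-1,0,0,0,0]]' >/dev/null; python3 go.py 467 -233.5 17 7.4
```

```text
t 10.45 p [ 467.9 -235.1   16.3] phi 7.2 tilt 1.67 F [-0.2  0.3 -1.4] grip mm 57.6 j7 0.71
shift [ 1.7 -0.7 -0.6]
turn -0.004
t 10.7 p [ 468.4 -235.3   16.1] phi 7.2 tilt 1.63 F [-0.4  1.2 -1.7] grip mm 57.4 j7 0.71
shift [ 2.  -1.1 -0.9]
turn -0.004
```

```bash

python3 -m inch '[[0.6,0,0,0,0],[0.6,0,0,0,0],[0.6,0,0,0,0],[0.6,0,0,0,0]]' >/dev/null; python3 go.py 
python3 -m inch '[[0.8,0,0,-20,0],[0.8,0,0,-30,0],[0.8,0,0,-40,0],[0.8,0,0,-40,0],[0.8,0,0,-20,0]]' >/dev/null
python3 -m inch '[[0.8,-50,0,0,0],[0.8,-20,0,0,0],[0.8,0,0,0,0]]' >/dev/null;python3 go.py 582 237.5 150
python3 - <<'E'
from bench import ctrl
from h import *
i=ctrl.get_image("wrist");np.savez("pics/w3.npz",**i);cv2.imwrite("pics/w3.png",i["color"][...,::-1])
C=cloud(i).reshape(-1,3)
P=C[(np.hypot(*(C[:,:2]-(.467,-.235)).T)<.045)&(C[:,2]>.047)&(C[:,2]<.065)]
print(len(P),P[:,2].max(),(P[:,:2].min(0)+P[:,:2].max(0))/2,circ(P))
E
```

```text
t 11.2 p [ 468.2 -235.    14.9] phi 7.2 tilt 1.67 F [ 0.5 -0.6  0. ] grip mm 69.6 j7 0.71
t 12.2 p [ 482.  -304.7  168.7] phi 7.3 tilt 1.69 F [-0.5 -0.1 -1. ] grip mm 78.2 j7 0.76
shift [525.  168.9  15.6]
1366 0.057946834651333 [ 0.46901571 -0.23645294] (np.float64(0.4691725479471476), np.float64(-0.23649082629460327), np.float64(0.026768349086985922))
```

View pics/w3.png

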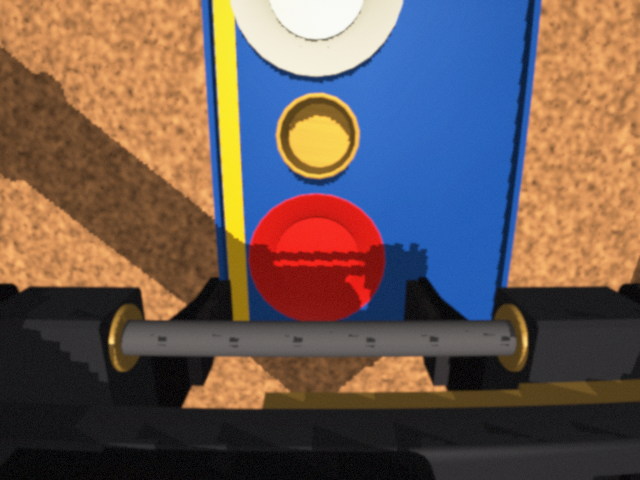

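The pot stands upright at (318,137), between the plate (318,10) and the saucer (318,258). I'll fit the saucer in this view and head for the lid.

```bash
python3 - <<'E'
from h import *
i=dict(np.load("pics/w3.npz"));C=cloud(i)
for o,a,lo,hi in(("saucer",(.482,-.339),(0,150,60),(8,255,255)),("plate",(.457,-.129),(0,0,120),(179,90,255))):
    m=((hsvmask(i,lo,hi)>0)&(np.hypot(C[...,0]-a[0],C[...,1]-a[1])<.085)&(C[...,2]<.04)).astype(np.uint8)
    c=max(cv2.findContours(m,cv2.RETR_EXTERNAL,cv2.CHAIN_APPROX_NONE)[0],key=cv2.contourArea)[:,0];c=c[(c[:,1]>1)&(c[:,1]<315)]
    print(o,np.round(circ(plane(i,c,.019)[:,:2]*1000),1))
E
for k in 1; do python3 -m inch '[[0,45,12,-5,0],[0,55,18,0,0],[0,55,18,0,0],[0,55,18,0,0],[0,55,18,0,0]]' >/dev/null; done
python3 go.py 582 237.5 150
```

```text
saucer [ 480.1 -338.4   55.4]
plate [ 451.4 -130.    65.1]
t 12.88 p [529.6 -22.2 171.5] phi 7.1 tilt 1.78 F [ 0.5 -0.5 -1.2] grip mm 44.8 j7 0.17
shift [251.1  84.7  20.2]
```

```bash

python3 -m inch '[[0,45,18,0,0],[0,45,18,0,0],[0,45,18,0,0],[0,25,15,0,0],[0,0,0,0,0]]' >/dev/null
python3 -m inch '[[0,0,0,0,0]]' >/dev/null
python3 go.py 582 237.5 60 7.4
python3 - <<'E'
from bench import ctrl
from h import *
i=ctrl.get_image("wrist");np.savez("pics/w4.npz",**i)
C=cloud(i);P=C.reshape(-1,3)
g=(np.hypot(*(P[:,:2]-(.582,.2375)).T)<.06)
D=P[g&(P[:,2]>.018)&(P[:,2]<.028)];K=P[g&(P[:,2]>.046)&(P[:,2]<.06)]
for n,D in(("disc",D),("knob",K)): print(n,len(D),(D[:,:2].min(0)+D[:,:2].max(0))/2*1e3,np.ptp(D[:,:2],axis=0)*1e3) if len(D) else print(n,0)
E
```

```text
t 13.62 p [571.4 164.8 169. ] phi 8.2 tilt 2.08 F [-0.4 -0.1 -0.6] grip mm 43.5 j7 -0.09
shift [ 69.4  24.8 108.9]
turn 0.015
disc 4618 [581.46242308 236.43740176] [60.60080311 61.24320428]
knob 474 [581.57573861 236.27972525] [16.93105958 16.8857073 ]
```

```bash

python3 -m inch '[[0,30,11,10,0.01],[0,30,10,20,0],[0,9,3,20,0],[0,0,0,20,0],[0,0,0,0,0]]' >/dev/null
python3 -m inch '[[0,0,0,0,0]]' >/dev/null
python3 go.py 581 236.4 27 7.4
```

```text
t 14.43 p [584.1 228.3  98.3] phi 6.9 tilt 2.0 F [ 1.3 -0.3 -0.2] grip mm 43.5 j7 -0.17
shift [ 7.9  0.4 71.4]
turn -0.009
```

```bash

python3 -m inch '[[0,7,-1,15,0],[0,0,0,20,0],[0,0,0,10,0],[0,0,0,0,0],[0,0,0,0,0]]' >/dev/null
python3 go.py 581 236.4 27 7.4
```

```text
t 15.05 p [581.  234.7  51.2] phi 6.8 tilt 1.94 F [ 0.2 -0.8  0.3] grip mm 43.6 j7 -0.17
shift [ 1.5  1.  24.2]
turn -0.01
```

```bash

python3 -m inch '[[0,2,0,12,0],[0,0,0,8,0],[0,0,0,3,0],[0,0,0,0,0]]' >/dev/null
python3 go.py 581 236.4 27 7.4
```

```text
t 15.55 p [580.4 237.2  27.2] phi 6.8 tilt 1.88 F [-0.7 -0.1 -0.2] grip mm 43.4 j7 -0.17
shift [-0.9  0.5  0.2]
turn -0.01
```

```bash

python3 -m inch '[[-1,0,0,0,0],[-1,0,0,0,0],[-1,0,0,0,0],[-1,0,0,0,0]]' 20 >/dev/null
python3 -m inch '[[-1,0,0,-30,0],[-1,0,0,-50,0],[-1,0,0,-40,0],[-1,0,0,-10,0],[-1,0,0,0,0]]' >/dev/null
python3 go.py 468.5 -236 150 7.4
```

```text
t 16.68 p [583.7 236.2 159.3] phi 6.8 tilt 2.02 F [ 0.2  0.2 -0.8] grip mm 17.6 j7 -0.2
shift [-455.3 -170.1   12.2]
turn -0.01
```

```bash

for k in 1 2; do python3 -m inch '[[-1,-40,-15,0,0],[-1,-40,-15,0,0],[-1,-40,-15,0,0],[-1,-40,-15,0,0],[-1,-40,-15,0,0]]' >/dev/null; done
python3 -m inch '[[-1,0,0,0,0],[-1,0,0,0,0]]' >/dev/null
python3 go.py 468.5 -236 100 7.4
```

```text
t 18.18 p [ 465.6 -189.4  140.6] phi 7.0 tilt 4.05 F [-0.3 -0.1 -1.2] grip mm 17.2 j7 0.5
shift [-46.9   0.   40.4]
turn -0.006
```

```bash

python3 -m inch '[[-1,-20,0,10,0],[-1,-22,0,10,0],[-1,-4,0,10,0],[-1,0,0,0,0],[-1,0,0,0,0]]' >/dev/null
python3 go.py 468.5 -236 66 7.4
python3 - <<'E'
from bench import ctrl
from h import *
i=ctrl.get_image("side");cv2.imwrite("pics/s5.png",cv2.resize(i["color"][100:300,240:460,::-1],None,fx=3,fy=3))
E
```

```text
t 18.8 p [ 469.8 -228.   106.1] phi 7.7 tilt 4.33 F [-0.1  0.6  0.3] grip mm 17.8 j7 0.63
shift [-8.1  0.6 40.1]
turn 0.005
```

View pics/s5.png

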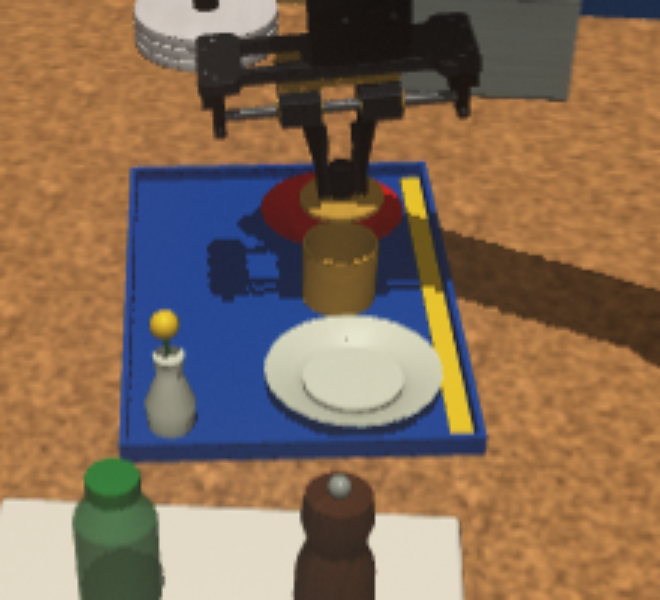

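The lid hangs in the jaws over the pot, at about (342,195) in the crop with the pot at (340,265). It is tilted slightly. I'm lowering it.

```bash

python3 -m inch '[[-1,-7,0,10,0],[-1,0,0,8,0],[-1,0,0,0,0],[-1,0,0,0,0]]' >/dev/null
python3 go.py 468.5 -236 66 7.4
```

```text
t 19.35 p [ 469.8 -234.4   87.2] phi 7.7 tilt 4.28 F [-0.4 -0.4 -0.7] grip mm 17.3 j7 0.66
shift [-1.7  0.1 21.2]
turn 0.006
```

```bash

python3 -m inch '[[-1,-2,0,8,0],[-1,0,0,0,0],[-1,0,0,6,0],[-1,0,0,0,0]]' >/dev/null
python3 go.py 468.5 -236 66 7.4
python3 -m inch '[[-1,0,0,5,0],[-1,0,0,0,0]]' >/dev/null;python3 go.py 468.5 -236 66 7.4
```

```text
t 19.85 p [ 469.1 -236.5   72.4] phi 7.7 tilt 4.26 F [ 0.3 -0.2 -0.9] grip mm 17.4 j7 0.67
shift [ 0.4 -0.   6.4]
turn 0.006
t 20.1 p [ 468.7 -236.4   67.1] phi 7.8 tilt 4.26 F [-0.4  0.3 -0.6] grip mm 16.9 j7 0.68
shift [ 0.4 -0.1  1.1]
turn 0.006
```

```bash

python3 -m inch '[[-1,0,0,2,0],[-1,0,0,0,0]]' >/dev/null;python3 go.py 
python3 -m inch '[[-0.2,0,0,0,0],[-0.2,0,0,0,0],[-0.2,0,0,0,0]]' >/dev/null;python3 go.py
python3 -m inch '[[-0.2,0,0,-20,0],[-0.2,0,0,-30,0],[-0.2,0,0,-30,0],[0,0,0,-10,0],[0,0,0,0,0]]' >/dev/null
python3 -m inch '[[0,-40,0,0,0],[0,-30,0,0,0],[0,0,0,0,0]]' >/dev/null;python3 go.py 586 70 170 -82.6
python3 - <<'E'
from bench import ctrl
from h import *
i=ctrl.get_image("wrist");np.savez("pics/w6.npz",**i);cv2.imwrite("pics/w6.png",i["color"][...,::-1])
P=cloud(i).reshape(-1,3);g=(np.hypot(*(P[:,:2]-(.469,-.2365)).T)<.06)
for n,lo,hi in(("disc",.052,.068),("knob",.083,.095)):
    D=P[g&(P[:,2]>lo)&(P[:,2]<hi)]; print(n,len(D),np.median(D[:,2]),(D[:,:2].min(0)+D[:,:2].max(0))/2*1e3,np.ptp(D[:,:2],axis=0)*1e3) if len(D) else print(n,0)
E
```

```text
t 20.35 p [ 469.7 -236.8   66.2] phi 7.8 tilt 4.12 F [-0.   1.   1.4] grip mm 17.5 j7 0.68
t 20.73 p [ 469.6 -236.8   66.1] phi 7.8 tilt 4.13 F [-1.2  0.7 -0. ] grip mm 33.5 j7 0.68
t 21.73 p [ 483.1 -305.3  151.4] phi 7.9 tilt 4.62 F [-0.5  1.1 -0.7] grip mm 42.9 j7 0.78
shift [358.  151.5 -25.3]
turn 1.579
disc 6682 0.060384109346583406 [ 470.0386177  -237.67875215] [60.86815476 61.7663754 ]
knob 748 0.08613594205461778 [ 470.49982553 -237.79262991] [17.50275294 17.19446607]
```

View pics/w6.png

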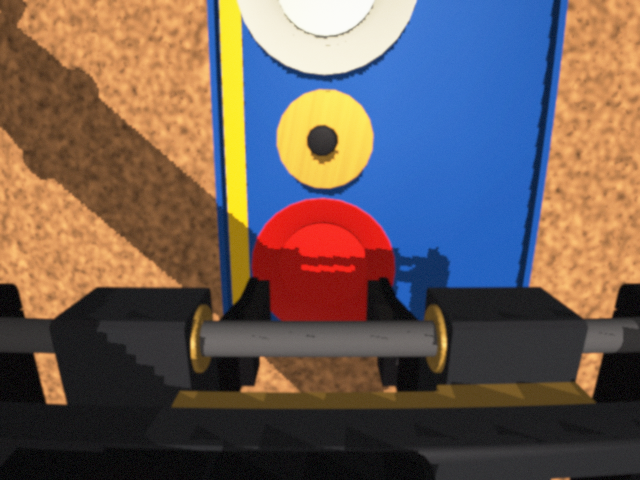

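The lid is seated: its disc top is at 60.4 mm against 60 expected, and it sits centred on the pot at (322,140). Next I raise the tool, turn the jaws and go to the bottle.

```bash

python3 -m inch '[[1,0,0,-20,0],[1,0,0,-10,0.18],[1,0,0,0,0.18],[1,0,0,0,0.18],[1,0,0,0,0.18]]' >/dev/null
python3 -m inch '[[1,0,0,0,0.18],[1,0,0,0,0.18],[1,0,0,0,0.18],[1,0,0,0,0.18],[1,0,0,0,0.1]]' >/dev/null
python3 -m inch '[[1,0,0,0,0]]' >/dev/null
python3 go.py 530 102 190 -82.6
```

```text
t 23.15 p [ 492.4 -288.9  192.8] phi -82.0 tilt 4.09 F [ 0.3  0.5 -0.6] grip mm 86.6 j7 -0.74
shift [  92.  -381.7    5.9]
turn 0.01
```

```bash

for k in 1 2; do python3 -m inch '[[1,9,-40,0,0],[1,9,-40,0,0],[1,9,-40,0,0],[1,9,-40,0,0],[1,5,-30,0,0]]' >/dev/null; done
python3 -m inch '[[1,0,0,0,0],[1,0,0,0,0]]' >/dev/null
python3 go.py 586 101 100 -82.6
python3 - <<'E'
from bench import ctrl
from h import *
i=ctrl.get_image("wrist");np.savez("pics/w7.npz",**i)
P=cloud(i).reshape(-1,3);g=(np.hypot(*(P[:,:2]-(.586,.101)).T)<.06)
for n,lo,hi in(("cap",.106,.12),("body",.02,.08)):
    D=P[g&(P[:,2]>lo)&(P[:,2]<hi)]; print(n,len(D),np.median(D[:,2]),(D[:,:2].min(0)+D[:,:2].max(0))/2*1e3,np.ptp(D[:,:2],axis=0)*1e3) if len(D) else print(n,0)
E
```

```text
t 24.65 p [516.4 117.8 206.6] phi -80.0 tilt 3.69 F [ 0.4 -0.6 -0.1] grip mm 87.2 j7 -1.55
shift [ 71.4  32.1 101.8]
turn 0.046
cap 2115 0.11224023663358507 [585.23854498 100.75711324] [32.43186632 32.31339957]
body 107 0.07862471487069903 [585.29392097 100.56742208] [48.99447415 49.07014203]
```

```bash

python3 -m inch '[[1,30,12,12,0.02],[1,30,12,12,0.02],[1,10,8,12,0],[1,0,0,0,0],[1,0,0,0,0]]' >/dev/null
python3 go.py 584.5 100.7 43 -82.6
```

```text
t 25.32 p [589.1  93.3 166.3] phi -82.6 tilt 3.73 F [-1.1 -0.4 -1.2] grip mm 87.4 j7 -1.42
shift [  3.4  -3.9 123.5]
turn 0.001
```

```bash

python3 -m inch '[[1,0,-5,15,0],[1,1,0,20,0],[1,1,0,20,0],[1,0,0,0,0],[1,0,0,0,0]]' >/dev/null
python3 go.py 584.5 100.7 43 -82.6
```

```text
t 25.95 p [585.  102.3 107.8] phi -82.4 tilt 3.85 F [ 0.4 -0.1  0. ] grip mm 86.7 j7 -1.4
shift [ 3.   3.8 64.7]
turn 0.004
```

```bash

python3 -m inch '[[1,1,3,20,0],[1,1,0,18,0],[1,1,0,12,0],[1,0,0,0,0],[1,0,0,0,0]]' >/dev/null
python3 go.py 584.5 100.7 43 -82.6
```

```text
t 26.57 p [585.6 100.7  54.1] phi -82.4 tilt 3.82 F [ 0.7 -0.8  0.1] grip mm 86.7 j7 -1.36
shift [-0.5  0.2 11.2]
turn 0.003
```

```bash

python3 -m inch '[[1,0,0,10,0],[1,0,0,0,0],[1,0,0,0,0]]' >/dev/null
python3 go.py 584.5 100.7 43 -82.6
python3 -m inch '[[-1,0,0,0,0],[-1,0,0,0,0],[-1,0,0,0,0],[-1,0,0,0,0],[-1,0,0,0,0]]' 25 >/dev/null
python3 go.py
python3 -m inch '[[-1,0,0,-30,0],[-1,0,0,-50,0],[-1,0,0,-40,0],[-1,0,0,-20,0],[-1,0,0,0,0]]' >/dev/null
python3 go.py 552.8 -226.1 170 -82.6
```

```text
t 26.95 p [585.7 101.2  44.4] phi -82.4 tilt 3.75 F [-0.4  0.1 -0.8] grip mm 87.1 j7 -1.35
shift [-1.2  0.4  1.5]
turn 0.003
t 27.57 p [586.2 101.3  45.1] phi -82.4 tilt 3.71 F [-0.1  0.9 -0.1] grip mm 49.4 j7 -1.35
t 28.2 p [592.4  97.1 185.8] phi -82.4 tilt 3.95 F [ 0.2 -0.4 -1.9] grip mm 49.3 j7 -1.42
shift [-81.4 315.5   9.9]
turn 0.003
```

```bash

for k in 1 2; do python3 -m inch '[[-1,-7,30,0,0],[-1,-7,30,0,0],[-1,-7,30,0,0],[-1,-7,30,0,0],[-1,-7,25,0,0]]' >/dev/null; done
python3 -m inch '[[-1,0,0,0,0],[-1,0,0,0,0]]' >/dev/null
python3 go.py 553.8 -225.5 170 -82.6
```

```text
t 29.7 p [ 549.9 -203.1  159.2] phi -82.3 tilt 5.56 F [-0.3  0.1 -1.8] grip mm 48.8 j7 -0.89
shift [ -0.1  22.3 -11.7]
turn 0.006
```

```bash

python3 -m inch '[[-1,3,18,15,0],[-1,1,2,20,0],[-1,1,0,20,0],[-1,0,0,0,0],[-1,0,0,0,0]]' >/dev/null
python3 go.py 553.8 -225.5 40 -82.6
```

```text
t 30.32 p [ 553.2 -213.3   98.4] phi -81.8 tilt 5.79 F [ 0.   0.2 -1.1] grip mm 49.6 j7 -0.83
shift [ 4.1 14.7 57.6]
turn 0.013
```

```bash

python3 -m inch '[[-1,2,12,12,0.01],[-1,1,1,14,0],[-1,1,0,6,0],[-1,0,0,0,0],[-1,0,0,0,0]]' >/dev/null
python3 go.py 553.8 -225.5 40 -82.6
```

```text
t 30.95 p [ 556.8 -225.7   64.2] phi -82.4 tilt 5.69 F [ 0.1  0.8 -2.2] grip mm 49.1 j7 -0.8
shift [-0.8  0.5 24.3]
turn 0.003
```

```bash

python3 -m inch '[[-1,0,0,12,0],[-1,0,0,8,0],[-1,0,0,0,0],[-1,0,0,0,0]]' >/dev/null
python3 go.py 553.8 -225.5 38 -82.6
```

```text
t 31.45 p [ 555.  -224.7   43.1] phi -82.4 tilt 5.67 F [-0.7  0.2 -1.6] grip mm 49.2 j7 -0.79
shift [-0.9  0.8  5.2]
turn 0.003
```

```bash

python3 -m inch '[[-1,-1,0,4,0],[-1,0,0,0,0],[-1,0,0,2,0],[-1,0,0,0,0]]' >/dev/null
python3 go.py 553.8 -225.5 38 -82.6
python3 -m inch '[[-1,0,0,2,0],[-1,0,0,0,0]]' >/dev/null
python3 go.py 553.8 -225.5 38 -82.6
```

```text
t 31.95 p [ 554.  -225.1   38.8] phi -82.4 tilt 5.6 F [ 0.2  1.2 -1.6] grip mm 49.3 j7 -0.78
shift [-0.1  0.4  0.8]
turn 0.003
t 32.2 p [ 553.9 -225.2   38.8] phi -82.4 tilt 5.6 F [ 0.  -0.3 -3.4] grip mm 49.4 j7 -0.78
shift [-0.1  0.3  0.8]
turn 0.004
```

```bash

python3 -m inch '[[0.8,0,0,0,0],[0.8,0,0,0,0],[0.8,0,0,0,0],[0.8,0,0,0,0]]' >/dev/null; python3 go.py
python3 -m inch '[[0.8,0,0,-20,0],[0.8,0,0,-40,0],[0.8,0,0,-40,0],[0.8,0,0,-40,0],[0.8,0,0,-20,0]]' >/dev/null
python3 -m inch '[[0.8,-50,0,0,0],[0.8,-50,0,0,0],[0.8,0,0,0,0]]' >/dev/null
python3 go.py 461 225 190 7.4
python3 - <<'E'
from bench import ctrl
from h import *
i=ctrl.get_image("wrist");np.savez("pics/w8.npz",**i);cv2.imwrite("pics/w8.png",i["color"][...,::-1])
P=cloud(i).reshape(-1,3)
for n,a,lo,hi in(("cap",(.553,-.226),.098,.115),("disc",(.47,-.237),.052,.068)):
    D=P[(np.hypot(*(P[:,:2]-a).T)<.06)&(P[:,2]>lo)&(P[:,2]<hi)]; print(n,len(D),np.median(D[:,2]),(D[:,:2].min(0)+D[:,:2].max(0))/2*1e3,np.ptp(D[:,:2],axis=0)*1e3) if len(D) else print(n,0)
E
```

```text
t 32.7 p [ 554.1 -225.5   38.5] phi -82.4 tilt 5.56 F [-0.4 -0.2  0.1] grip mm 76.5 j7 -0.78
t 33.7 p [ 469.8 -248.   221.5] phi -82.5 tilt 5.03 F [ 0.9 -0.7 -0. ] grip mm 78.3 j7 -0.87
shift [  56.6 -468.6   45.2]
turn -1.569
cap 1964 0.10524417757000781 [ 551.37387709 -226.2458054 ] [32.6203283 32.4845407]
disc 3615 0.0603395292112351 [ 470.21273312 -238.29887079] [61.73449726 60.77655186]
```

View pics/w8.png

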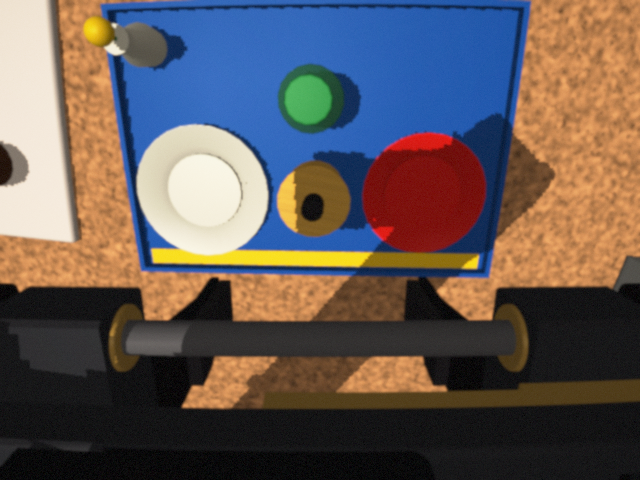

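The view shows the green cap at (308,98), the lid disc at (313,199), the plate at (203,190) and the saucer at (424,190), all upright. The pot-to-bottle gap comes to about 28 mm. Now the red cup.

```bash
python3 - <<'E'
from h import *
i=dict(np.load("pics/w8.npz"));C=cloud(i)
for o,a,lo,hi in(("saucer",(.482,-.339),(0,150,50),(8,255,255)),("plate",(.457,-.129),(0,0,120),(179,90,255))):
    m=((hsvmask(i,lo,hi)>0)&(np.hypot(C[...,0]-a[0],C[...,1]-a[1])<.085)&(C[...,2]<.04)).astype(np.uint8)
    c=max(cv2.findContours(m,cv2.RETR_EXTERNAL,cv2.CHAIN_APPROX_NONE)[0],key=cv2.contourArea)[:,0]
    print(o,np.round(circ(plane(i,c,.019)[:,:2]*1000),1))
E
for k in 1 2; do python3 -m inch '[[1,-3,-45,0,0],[1,-3,-45,0,0],[1,-3,-45,0,0],[1,-3,-45,0,0],[1,-3,-40,0,0]]' >/dev/null; done
python3 -m inch '[[1,0,0,0,0],[1,0,0,0,0]]' >/dev/null
python3 go.py 400 225 190 -82.6
```

```text
saucer [ 480.2 -338.6   55.3]
plate [ 451.7 -131.2   64.8]
t 35.25 p [391.7 204.7 249.3] phi -82.3 tilt 4.13 F [-0.6 -0.4 -0.6] grip mm 86.7 j7 -1.97
shift [ 14.7 -16.9  59.1]
turn 0.006
```

```bash
python3 - <<'E'
from bench import ctrl
from h import *
i=ctrl.get_image("wrist");np.savez("pics/w9.npz",**i)
P=cloud(i).reshape(-1,3)
for n,a in(("red",(.461,.225)),("mill",(.456,.093)),("white",(.4425,.3595))):
    D=P[(np.hypot(*(P[:,:2]-a).T)<.045)&(P[:,2]>(.066 if n!="mill" else .105))&(P[:,2]<.12)]; print(n,len(D),np.median(D[:,2]),(D[:,:2].min(0)+D[:,:2].max(0))/2*1e3,np.ptp(D[:,:2],axis=0)*1e3) if len(D) else print(n,0)
E
python3 -m inch '[[1,25,-12,20,0],[1,25,-8,20,0],[1,20,0,20,0],[1,0,0,0,0],[1,0,0,0,0]]' >/dev/null
python3 go.py 461 225 110 -82.6
```

```text
red 1151 0.0720637190510831 [460.9024844  223.38663253] [58.86308261 58.80184383]
mill 280 0.11017979194907618 [455.37940256  90.53946932] [13.71862008 13.28946138]
white 1328 0.07185748190527129 [442.37858962 357.7630408 ] [59.17834303 59.22530649]
t 35.92 p [458.8 232.5 186.7] phi -82.8 tilt 4.07 F [-0.2 -0.6  0.5] grip mm 87.1 j7 -1.87
shift [ 5.9 10.6 76.1]
turn -0.003
```

```bash

python3 -m inch '[[1,3,10,15,0],[1,2,0,22,0],[1,2,0,20,0],[1,0,0,0,0],[1,0,0,0,0]]' >/dev/null
python3 go.py 460.5 224 36 -82.6
```

```text
t 36.55 p [463.8 222.2 129.4] phi -82.9 tilt 4.0 F [ 0.6  0.1 -0.5] grip mm 87.0 j7 -1.82
shift [ 2.3  1.6 93.4]
turn -0.005
```

```bash

python3 -m inch '[[1,1,1,18,0],[1,1,0,20,0],[1,1,0,12,0],[1,0,0,0,0],[1,0,0,0,0]]' >/dev/null
python3 go.py 460.5 224 36 -82.6
```

```text
t 37.17 p [464.8 223.6  78.1] phi -82.9 tilt 3.92 F [-0.4 -0.6  0.9] grip mm 86.9 j7 -1.78
shift [-2.   0.9 42.2]
turn -0.005
```

```bash

python3 -m inch '[[1,-1,0,18,0],[1,-1,0,14,0],[1,0,0,6,0],[1,0,0,0,0],[1,0,0,0,0]]' >/dev/null
python3 go.py 460.5 224 36 -82.6
```

```text
t 37.8 p [460.6 225.1  38. ] phi -82.9 tilt 3.9 F [-0.3  0.9  0.1] grip mm 87.0 j7 -1.76
shift [-0.1  1.1  2. ]
turn -0.005
```

```bash

python3 -m inch '[[-1,0,1,2,0],[-1,0,0,0,0],[-1,0,0,0,0],[-1,0,0,0,0],[-1,0,0,0,0]]' 20 >/dev/null
python3 go.py
python3 -m inch '[[-1,0,0,-30,0],[-1,0,0,-50,0],[-1,0,0,-45,0],[-1,0,0,-30,0],[-1,0,0,0,0]]' >/dev/null
python3 go.py 480 -338 190 -82.6
```

```text
t 38.42 p [461.4 224.4  36.8] phi -82.9 tilt 3.86 F [ 0.4 -0.5 -0.8] grip mm 59.5 j7 -1.76
t 39.05 p [469.1 217.9 194.3] phi -82.9 tilt 3.93 F [ 0.4  0.3 -1.9] grip mm 59.6 j7 -1.84
shift [-59.  552.6 -15.7]
turn -0.005
```

```bash

for k in 1 2 3; do python3 -m inch '[[-1,-3,32,-2,0],[-1,-3,32,-2,0],[-1,-3,32,-2,0],[-1,-3,32,-2,0],[-1,-3,32,-2,0]]' >/dev/null; done
python3 go.py 480 -338 150 -82.6
python3 -m inch '[[-1,0,0,0,0],[-1,0,0,0,0]]' >/dev/null
python3 go.py 480 -338 150 -82.6
```

```text
t 40.92 p [ 474.1 -273.4  182.8] phi -82.4 tilt 5.65 F [ 0.1  1.1 -0.8] grip mm 59.9 j7 -0.79
shift [-0.1 66.1 30.1]
turn 0.004
t 41.17 p [ 471.8 -274.8  179.9] phi -82.6 tilt 5.92 F [ 0.6  0.2 -1.5] grip mm 59.9 j7 -0.79
shift [ 2.6 65.  26.9]
turn -0.001
```

```bash

python3 -m inch '[[-1,2,25,5,0],[-1,2,25,10,0],[-1,2,12,15,0],[-1,0,0,0,0],[-1,0,0,0,0]]' >/dev/null
python3 go.py 480 -338 70 -82.6
```

```text
t 41.8 p [ 484.6 -327.3  142.6] phi -82.1 tilt 6.18 F [ 0.8  0.4 -0.6] grip mm 59.7 j7 -0.65
shift [ 0.8 13.7 72.2]
turn 0.009
```

```bash

python3 -m inch '[[-1,1,11,12,0],[-1,1,1,16,0],[-1,1,0,16,0],[-1,0,0,0,0],[-1,0,0,0,0]]' >/dev/null
python3 go.py 480 -338.5 40 -82.6
```

```text
t 42.42 p [ 485.2 -335.7   94.8] phi -82.0 tilt 6.2 F [ 0.5 -0.5 -1.1] grip mm 59.6 j7 -0.6
shift [-0.4  5.  54.9]
turn 0.011
```

```bash

python3 -m inch '[[-1,0,4,14,0.01],[-1,0,0,14,0],[-1,0,0,8,0],[-1,0,0,0,0],[-1,0,0,0,0]]' >/dev/null
python3 go.py 480 -338.5 40 -82.6
```

```text
t 43.05 p [ 482.2 -338.5   56.5] phi -82.6 tilt 6.17 F [ 0.1  0.1 -1.1] grip mm 59.6 j7 -0.59
shift [-0.6  0.6 16.6]
turn 0.0
```

```bash

python3 -m inch '[[-1,0,0,9,0],[-1,0,0,0,0],[-1,0,0,7,0],[-1,0,0,0,0]]' >/dev/null
python3 go.py 481 -338.5 36 -82.6
```

```text
t 43.55 p [ 481.  -337.9   40.1] phi -82.6 tilt 6.1 F [ 0.2 -0.7 -1.1] grip mm 60.1 j7 -0.58
shift [0.3 0.8 4.1]
turn 0.001
```

```bash

python3 -m inch '[[-1,0,0.5,3,0],[-1,0,0,0,0],[-1,0,0,2,0],[-1,0,0,0,0]]' >/dev/null
python3 go.py 481 -338.5 36 -82.6
python3 -m inch '[[-1,0,0,2,0],[-1,0,0,0,0]]' >/dev/null
python3 go.py 481 -338.5 36 -82.6
```

```text
t 44.05 p [ 480.9 -338.8   36.6] phi -82.6 tilt 6.05 F [-0.1  0.3 -1.5] grip mm 59.8 j7 -0.57
shift [ 0.2 -0.2  0.6]
turn 0.001
t 44.3 p [ 480.7 -338.9   36.6] phi -82.6 tilt 6.05 F [ 1.1  0.1 -0.9] grip mm 60.0 j7 -0.57
shift [ 0.4 -0.4  0.5]
turn 0.001
```

```bash

python3 -m inch '[[0.8,0,0,0,0],[0.8,0,0,0,0],[0.8,0,0,0,0],[0.8,0,0,0,0]]' >/dev/null; python3 go.py
python3 -m inch '[[0.8,0,0,-20,0],[0.8,0,0,-40,0],[0.8,0,0,-40,0],[0.8,0,0,-40,0],[0.8,0,0,-20,0]]' >/dev/null
python3 -m inch '[[0.8,-40,-30,0,0],[0.8,-20,-30,0,0],[0.8,0,0,0,0],[0.8,0,0,0,0]]' >/dev/null
python3 go.py 
python3 - <<'E'
from bench import ctrl
from h import *
i=ctrl.get_image("wrist");np.savez("pics/w10.npz",**i);cv2.imwrite("pics/w10.png",i["color"][...,::-1])
j=ctrl.get_image("scene");cv2.imwrite("pics/sc10.png",j["color"][...,::-1])
for n,k in(("wrist",i),("scene",j),("side",ctrl.get_image("side"))):
  P=cloud(k).reshape(-1,3)
  for n2,a,lo,hi in(("cap",(.551,-.226),.098,.115),("disc",(.47,-.237),.052,.068),("cup",(.48,-.338),.064,.08)):
    D=P[(np.hypot(*(P[:,:2]-a).T)<.05)&(P[:,2]>lo)&(P[:,2]<hi)]; print(n,n2,len(D),np.median(D[:,2]).round(4),(D[:,:2].min(0)+D[:,:2].max(0))/2*1e3,np.ptp(D[:,:2],axis=0)*1e3) if len(D) else print(n2,0)
E
```

```text
t 44.8 p [ 480.6 -339.1   35.9] phi -82.5 tilt 6.05 F [-0.3 -0.2 -0.6] grip mm 77.7 j7 -0.57
t 45.92 p [ 430.1 -297.1  218.9] phi -82.7 tilt 5.49 F [0.8 0.7 0.1] grip mm 78.2 j7 -0.78
wrist cap 2247 0.1052 [ 550.35568159 -226.65669824] [30.75071906 32.15609026]
wrist disc 4169 0.0604 [ 470.27086179 -238.15618999] [61.44140689 61.60196005]
wrist cup 1401 0.071 [ 479.45846412 -339.59210486] [59.2494796  60.14183549]
scene cap 130 0.1032 [ 553.22616936 -225.58443507] [36.0432299  31.51350845]
scene disc 162 0.0587 [ 469.99704071 -237.91648734] [55.41901346 60.57809134]
scene cup 172 0.0684 [ 481.26563087 -337.59351986] [61.50623996 58.95513372]
side cap 129 0.105 [ 549.73650002 -223.62013509] [30.6648559  34.77183274]
side disc 354 0.0604 [ 469.34372113 -234.34833623] [60.68414202 64.6552309 ]
side cup 176 0.0694 [ 478.55475168 -336.41462302] [57.79673949 62.67550622]
```

View pics/w10.png

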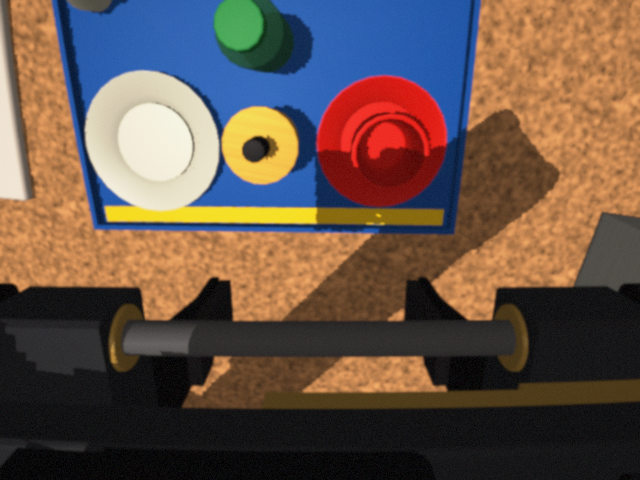

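View pics/sc10.png

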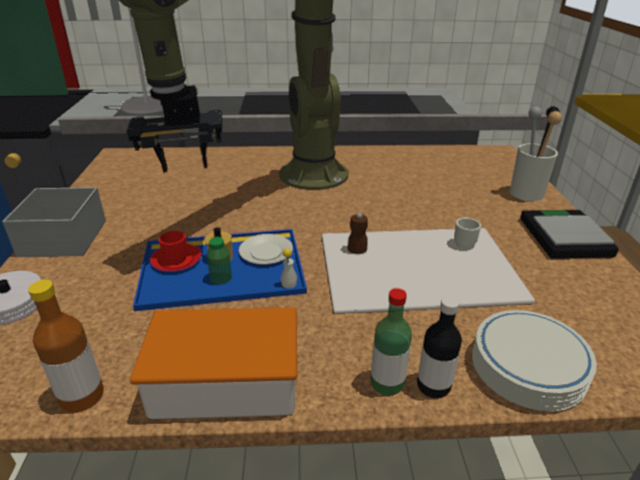

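The cup stands in the saucer at (393,150) in the wrist view. The bottle (250,30) stands behind the lidded pot (258,148). The scene picture shows the mill (358,233) and the white cup (466,233) where they started, and the arm is clear. Handing in.

```bash
python3 -c "
from bench import ctrl
print(ctrl.close_job())"
```

```text
the job is handed in; nothing more can be done
None
```

The tray is set and the job is handed in at about 46 s of the 141 s allowed. I placed the pot, then its lid, the juice bottle and the red cup, in the order asked. Nothing was knocked over.

Last checks by camera, good to about 2 mm:
- **Pot and lid:** the lid is seated, with its disc top at 60.4 mm against 60 expected. The pot stands about 3–4 mm from the exact midpoint in each direction, slightly toward the saucer and the back. I left it rather than nudge it.
- **Juice bottle:** it is upright, with a gap to the pot of about 28 mm (27–31 mm across the three cameras). The line from pot to bottle is about 1° off the tray's axis.
- **Red cup:** it is within about 2 mm of the saucer's centre and level, with its rim at 71 mm as expected.
- **White cup and pepper mill:** they are unmoved in the last scene picture.

**Disagreements:** the side camera put the pot about 4 mm nearer the midpoint along the saucer–plate line than the other two cameras did. The tool's tilt also grew to about 6° during the job and could not be corrected with the moves available. The placed items still settled level.

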